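# Slide the shim plate out of the ledge recess and put it away in the tin

## Task

Put the steel shim plate away in the open green tin. It lies flush in the recess of the MDF ledge where fingers cannot get hold of it, so press on it only lightly with the fingertips (keep the press under about 8 N, or the rough board scores it) and slide it flat out over the ledge's open front edge until a quarter to two fifths of it hangs over; then pinch the overhanging end by its sides, lift it off and lay it flat on the tin's floor. Do not let it fall off the ledge, and leave the other parts on the shelf where they are.

Things in the scene. Friction and masses are not known exactly. Their poses are not given: they have to be found in the camera images.
- ledge: Fixed brown MDF block with a springy board on top, 170 (x) by 180 (y) by 63 mm; origin at the centre of its underside, x from its front edge to its back, z up. A recess 3 mm deep, 56 mm wide runs along x through the middle of the board, open at the front edge (x = -85 mm), closed at x = +45 mm. Unpressed, the board slopes down to the back by an unknown 0.3 to 2 degrees.
- ledge_edge (a point): Middle of the ledge's front edge on the recess floor (x = -85, y = 0, z = 60 mm in the ledge's frame), axes level. What lies at x below 0 here hangs over; the air below and before it is free. The board pivots springily about this edge: a light press far back sinks it a few mm, nearer the edge it is several times stiffer.
- shim: Loose bright steel plate, 110 (x) by 52 (y) by 3 mm, about 0.13 kg; origin at the centre of its underside, z up. It starts in the recess, its top level with the strips, long side along the recess, 2 mm play each side, its -x end 12 to 16 mm short of the front edge. It slides under a pressing finger, which may slip; friction and mass vary. Past half its length over the edge it tips off.
- shim_front (a point): Middle of the shim's -x end on its underside: the end that comes out over the ledge's front edge.
- tin: Fixed open box of green painted tin, outside 170 (x) by 130 (y) by 36 mm high, walls and floor 2 mm; origin at the centre of its underside, z up. Its stiff lid is hinged on the +x rim and swung back, leaning outward, up to 125 mm above the underside, clear of the opening.
- hinge: Loose chrome door hinge lying flat, 76 by 66 by 9 mm, origin under its centre. Leave alone.
- switch_plate: Loose black bakelite switch plate, 86 by 86 by 19 mm, origin under its centre. Leave alone.
- reflector: Loose white plastic reflector cone standing on its narrow end, 104 mm wide at the top, 70 mm high, origin under its centre. Leave alone.
- bezel: Loose cast zinc coin slot bezel, 60 by 70 by 14 mm, origin under its centre. Leave alone.
- driver: Loose screwdriver lying flat. Leave alone.
- grease_jar: Loose small white jar with a red cap, 56 mm across, 55 mm high, origin under its centre. Leave alone.
There are look-alikes about, which are no part of the job. Of the things shaped like the shim, the steel one is meant.

How it is judged (in metres and radians):
On the way, in this order (a step that is already met when the one before it is completed fails the run):
1. The shim lies flat on the ledge with 25 to 48 mm of it hanging over the front edge (x of shim_front in the frame of ledge_edge between -0.048 and -0.025 m and z of shim in the frame of ledge_edge below 0.004 m and angle between shim's own z axis and vertical below 0.09 rad), for 0.3 s.
2. The shim is lifted at least 20 mm clear above the ledge's recess (z of shim in the frame of ledge_edge above 0.02 m), for 0.1 s.
At the end, for the whole second after the job is handed in: The shim lies flat (within 4 degrees), let go and at rest, on the tin's floor inside its walls (origin less than 7 mm above the tin's underside, within 58 mm along and 40 mm across of the tin's centre) (x of shim in the frame of tin between -0.058 and 0.058 m and y of shim in the frame of tin between -0.04 and 0.04 m and z of shim in the frame of tin below 0.007 m and angle between shim's own z axis and vertical below 0.07 rad and linear speed of shim below 0.02 m/s); the robot touches nothing.
It fails at once if The shim is pressed against the ledge with more than 11 N (contact force between shim and ledge above 11 N).
It fails at once if The shim falls off the ledge onto the shelf below (height (world z) of shim below 0.045 m and horizontal distance between shim and tin above 0.12 m).
It fails at once if Another part is shifted by more than 20 mm (distance of any of hinge, switch_plate, reflector, bezel, driver, grease_jar from where it was at the start of the episode above 0.02 m).
It also fails if it takes over 69 s, if anything falls off the work surface, if the arm or the gripper's body presses on something with over 40 N, if the wrist force passes 120 N, or if a joint passes its speed limit or range.

## Robot

A 6-joint arm with a two-finger parallel gripper is mounted at the origin on the work surface. World frame = base frame: x ahead of the robot, y to its left, z up, the work surface at z = 0. Lengths are in mm, angles in rad, forces in N, time in s.
With the tool pointing down it reaches from about 300 to 750 mm from the base axis. Payload 8.5 kg.
Tool frame: the origin (TCP) lies on the centre line of the jaws, within the pads' length; the fingertips stand 17 mm ahead of it and the grasp point (between the pads) lies 2 mm behind it (r.tips_ahead is the distance from the TCP to the fingertips, in mm); z points along the fingers, x is the direction in which the jaws open and shut, and the axes are right-handed (so a half turn about z gives the same grasp; the last joint's range is limited). The gripper opens to 85 mm and grips with 20 to 120 N. Pads are 22 mm wide; open, the fingers measure 114 mm over their backs; the gripper's body (76 mm by 85 mm) begins 54 mm behind the grasp point. The pads swing forward as they close: fully open they stand 13 mm farther back than shut.
Start: joints at [-1.37, 0.381, 1.297, -0, 1.464, -0.215], TCP at [222.149, -503.12, 248.322] pointing down, gripper open.
Joint ranges: [-3.11, 3.11], [-0.89, 2.33], [0.22, 2.48], [-1.42, 4.56], [0.17, 2.85], [-2.88, 2.88]. Speed limits (rad/s): [2.39, 2.39, 3.14, 3.14, 3.14, 3.14].

## Interface

Orientations are given as [roll, pitch, yaw] about the fixed x, y, z axes, in that order (R = Rz(yaw) Ry(pitch) Rx(roll)).
In Python, from plant import r gives the robot as it stands.
- The arm moves only by the tool step_arm, never from a script. Its argument "plan" is a list of rows, each a list of 3 entries, a list of its own where there are three numbers: the shift along the world's x, y, z in mm, then the turn about the world's z in degrees, then the closure, from 0 (fully open) to 1 (shut). In form: [[[tx, ty, tz], twist, gripper], ...]. A call has 1 to 8 rows; each row shifts and turns the commanded pose from where the row before left it; what a row does not reach is not made up. A row lasts 1/10 s, in which the tool goes at most 50 mm and 8.59 degrees, less where a joint would pass 70% of its speed; a pose out of reach is approached as far as the arm can. A call with a gripper value outside its range is refused whole. The fingers move at their own pace and stop on an object; "newtons" is the grip in N (left out, the last holds). Time passes only in rows, so rows that do not move let the fingers close. It gives the time, the measured TCP pose, the force and the opening at its end, in the units of the state.
- r.get_state(): the state, without advancing time (a new reading comes with each control period).
- r.camera(name): name is "side" or "top" or "wrist"; returns a dict with "frame" (400x640x3 uint8, blue, green, red), "fovy" (degrees; the focal length in pixels is half the picture's height over the tangent of half this angle, whatever the lens; pixels are square), "cx", "cy" (the principal point, pixels), "world_to_cam" (4x4, takes a point from world to camera coordinates); the wrist camera has in their place "hand_eye" (4x4, takes a point from camera to tool coordinates, whose origin is the TCP and whose axes are the tool frame's). Camera axes: x right, y down, z forward; pixel columns grow to the right and rows downward; lengths in mm; the calibration is good to about 2 mm. A picture is of the moment at which its call begins: read the wrist's pose just before it. There is no depth.
- r.hand_in(): hands the job in, once; it reports no verdict.
The state is a dict: "time_s": time; "joints": joint angles; "joint_vel": joint speeds; "tau": joint torques, N m; "ee_pos": TCP position; "ee_rot": TCP orientation; "ft_force": force on the tool from outside, world axes, zero at the start; "moment": the same for the moment, N m; "grip_width": finger opening in mm.
Only numpy, scipy, OpenCV 4.12 (cv2) and the standard library are available. Lean on these libraries where they do the work, as an engineer would, in place of code of your own. Each camera call takes 0.05 s, during which the arm holds its last target.

## Working session

There is one attempt and no reset: what is moved stays moved. The work goes in short steps, Python scripts to look and compute and a tool call to move; the robot and the scene stay as the last step left them, time stands still between calls to the robot, and variables do not carry over. Pictures are saved under pics/ and viewed, and the job is handed in when it is done.

Besides the shell and the picture viewer there is one more tool, called after ">>>" by a JSON object that holds its "method" and its "body". step_arm: Moves the arm, as the interface text tells. Its arguments: {"type":"object","properties":{"plan":{"type":"array","items":{"type":"array"}},"newtons":{"type":"number"}},"required":["plan"]}

```bash
ls; mkdir -p pics; python3 - <<'E'
from plant import r
import cv2
s=r.get_state();print(s)
print(r.tips_ahead)
for n in ("side","top","wrist"):
    c=r.camera(n);cv2.imwrite(f"pics/{n}0.png",c["frame"])
    print(n,{k:v for k,v in c.items() if k!="frame"})
E
```

```text
pics
{'time_s': 0.0, 'joints': array([-1.37032876e+00,  3.81192453e-01,  1.29829750e+00,  2.48998040e-05,
        1.46360318e+00, -2.15296995e-01]), 'joint_vel': array([-0.00023337,  0.00162798, -0.00024233,  0.00084407, -0.0003644 ,
       -0.00082738]), 'tau': array([ 1.13305225e-03, -4.48459840e+01, -2.31279284e+01, -1.42255208e-04,
        4.79980343e-03,  2.61585058e-06]), 'ee_pos': array([ 222.08652999, -502.85846114,  247.70127919]), 'ee_rot': array([-3.14124791e+00,  1.46054973e-03, -1.15503419e+00]), 'ft_force': array([-1.16896233, -0.52380826, -0.9001494 ]), 'moment': array([ 0.046433  , -0.05983827, -0.02405682]), 'grip_width': 85.64906991239691}
17.0
side {'fovy': 51.927850045688416, 'cx': 318.5255843263349, 'cy': 201.799878074525, 'world_to_cam': array([[ 9.48580517e-01, -3.16350230e-01,  1.08413560e-02,
        -4.90222313e+02],
       [-1.64739270e-01, -5.22639434e-01, -8.36486100e-01,
         1.28941516e+02],
       [ 2.70288690e-01,  7.91688420e-01, -5.47880890e-01,
         1.33280883e+03],
       [ 0.00000000e+00,  0.00000000e+00,  0.00000000e+00,
         1.00000
[... 192 characters left out ...]
01],
       [-9.92682125e-01, -2.70425764e-02, -1.17689834e-01,
         5.33433886e+02],
       [ 1.17889456e-01, -5.90443944e-03, -9.93009171e-01,
         1.80566061e+03],
       [ 0.00000000e+00,  0.00000000e+00,  0.00000000e+00,
         1.00000000e+00]])}
wrist {'fovy': 63.130201976358975, 'cx': 318.6604823188744, 'cy': 199.8747055217075, 'hand_eye': array([[ 9.99999581e-01, -8.65725363e-04, -2.98942804e-04,
        -3.99246631e-01],
       [ 9.15842467e-04,  9.48370391e-01,  3.17163623e-01,
        -8.16317181e+01],
       [ 8.93191122e-06, -3.17163764e-01,  9.48370786e-01,
        -1.25837040e+02],
       [ 0.00000000e+00,  0.00000000e+00,  0.00000000e+00,
         1.00000000e+00]])}
```

View pics/top0.png

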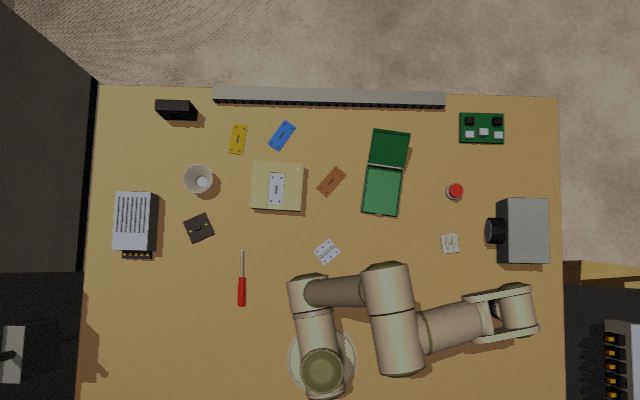

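View pics/side0.png

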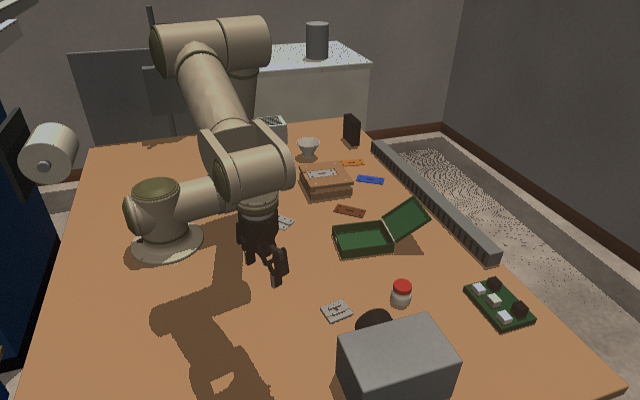

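View pics/wrist0.png

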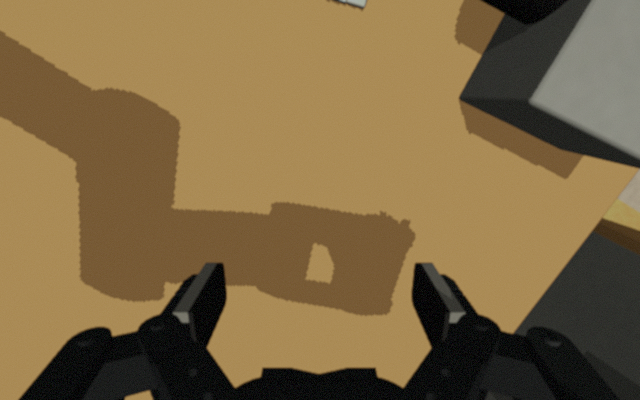

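Shim-shaped things in the top view: a bright plate on the ledge (277,188), yellow (238,139), blue (282,135) and copper (331,181). The grey steel one lying in the ledge recess fits; I'll confirm it in an enlarged crop.

```bash
cat > h.py <<'E'
import numpy as np,cv2
from scipy.spatial.transform import Rotation as R
def K(c):
    f=200/np.tan(np.radians(c["fovy"])/2); return np.array([[f,0,c["cx"]],[0,f,c["cy"]],[0,0,1]])
def W2C(c,s=None):
    if "world_to_cam" in c: return c["world_to_cam"]
    T=np.eye(4);T[:3,:3]=R.from_euler("xyz",s["ee_rot"]).as_matrix();T[:3,3]=s["ee_pos"]
    return np.linalg.inv(T@c["hand_eye"])
def unproj(c,px,z,s=None):
    px=np.atleast_2d(px).astype(float);M=W2C(c,s);C=-M[:3,:3].T@M[:3,3]
    d=(M[:3,:3].T@np.linalg.inv(K(c))@np.c_[px,np.ones(len(px))].T).T
    return C+d*((z-C[2])/d[:,2])[:,None]
def proj(c,P,s=None):
    M=W2C(c,s);q=(M[:3,:3]@np.atleast_2d(P).T).T+M[:3,3];q=(K(c)@q.T).T;return q[:,:2]/q[:,2:]
E
python3 - <<'E'
import cv2
a=cv2.imread("pics/top0.png")[150:225,235:420];cv2.imwrite("pics/topc.png",cv2.resize(a,None,fx=4.3,fy=4.3,interpolation=cv2.INTER_CUBIC))
a=cv2.imread("pics/side0.png")[150:270,270:440];cv2.imwrite("pics/sidec.png",cv2.resize(a,None,fx=4.5,fy=4.5,interpolation=cv2.INTER_CUBIC))
E
```

```text
(no output)
```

View pics/topc.png

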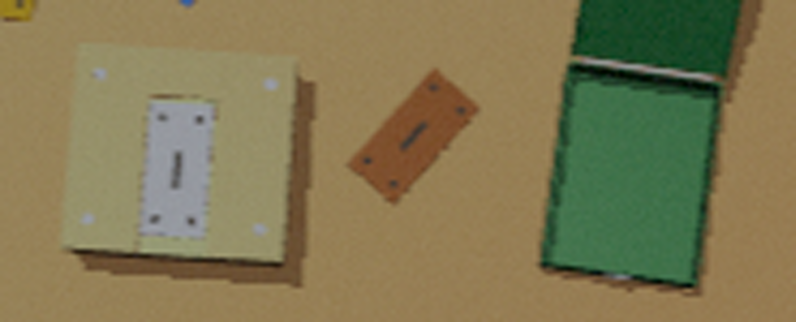

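View pics/sidec.png

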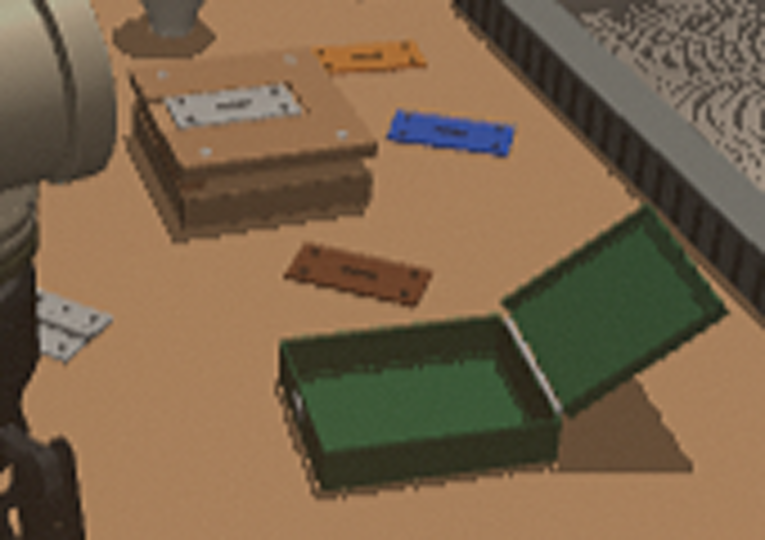

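The crop shows the bright steel plate in the ledge recess, with the recess open toward the robot (crop bottom). That is the shim. Now the poses.

```bash
python3 - <<'E'
from plant import r
from h import *
c=r.camera("top")
o=np.array([235,150]);f=lambda L:(np.array(L)+.5)/4.3-.5+o
for n,z,L in (("ledge",63,[(78,45),(297,58),(283,265),(62,250)]),("tin",36,[(572,68),(720,82),(695,287),(542,268)]),("shim",62.5,[(148,97),(215,100),(207,238),(140,234)])):
    P=unproj(c,f(L),z)
    fr=(P[2]+P[3])/2;bk=(P[0]+P[1])/2;d=bk-fr
    print(n,P.round(1)[:,:2].tolist(),"ctr",P.mean(0).round(1),"yaw",np.degrees(np.arctan2(d[1],d[0])).round(2),"front",fr.round(1),np.linalg.norm(d).round(1),np.degrees(np.arctan2(*(P[0]-P[1])[:2][::-1])).round(2))
E
```

```text
ledge [[687.1, 260.8], [681.3, 81.7], [510.9, 87.5], [518.3, 266.4]] ctr [599.4 174.1  63. ] yaw -1.94 front [514.6 177.   63. ] 169.7 88.15
tin [[684.7, -145.4], [676.4, -268.5], [504.9, -249.6], [517.1, -123.7]] ctr [ 595.8 -196.8   36. ] yaw -6.83 front [ 511.  -186.6   36. ] 170.8 86.11
shim [[645.7, 202.0], [644.7, 147.4], [531.3, 149.7], [533.1, 204.0]] ctr [588.7 175.8  62.5] yaw -1.1 front [532.2 176.9  62.5] 113.0 88.99
```

>>> {"method": "step_arm", "body": {"plan": [[[10,20,0],8.55,1],[[18,38,0],8.55,1],[[18,38,0],8.55,1],[[18,38,0],8.55,1],[[18,38,0],8.55,1],[[18,38,0],8.55,1],[[18,38,0],8.55,1],[[18,38,0],8.55,1]], "newtons": 40}}

```text
time_s: 1.0
ee_pos: [358.5, -215.5, 248.4]
ee_rot: [3.141, -0.0, 0.045]
ft_force: [0.2, -0.3, -0.2]
grip_width: -0.1
```

>>> {"method": "step_arm", "body": {"plan": [[[18,38,0],8.55,1],[[18,38,0],8.55,1],[[18,38,0],8.55,1],[[18,38,0],8.55,1],[[18,38,0],8.55,1],[[18,38,0],8.55,1],[[18,38,0],8.55,1],[[18,38,-14],8.55,1]]}}

```text
time_s: 1.8
ee_pos: [503.3, 88.7, 235.5]
ee_rot: [3.138, -0.001, 1.239]
ft_force: [0.9, -0.6, 0.2]
grip_width: -0.1
```

>>> {"method": "step_arm", "body": {"plan": [[[18,38,-14],8.55,1],[[10,15,0],8.55,1],[[0,0,0],0,1],[[0,0,0],0,1],[[0,0,0],0,1]]}}

```text
time_s: 2.3
ee_pos: [529.9, 139.0, 220.6]
ee_rot: [3.141, 0.0, 1.528]
ft_force: [0.5, -1.0, -0.7]
grip_width: 0.1
```

```bash
python3 - <<'E'
from plant import r
from h import *
s=r.get_state();c=r.camera("wrist");cv2.imwrite("pics/w1.png",c["frame"])
print(s["time_s"],s["ee_pos"],np.degrees(s["ee_rot"]),s["ft_force"],s["grip_width"])
E
```

```text
2.3 [529.85484162 138.99040081 220.58282639] [1.79990947e+02 9.33018982e-03 8.75325164e+01] [ 0.47169233 -0.98243948 -0.70287227] 0.06347901166007615
```

View pics/w1.png

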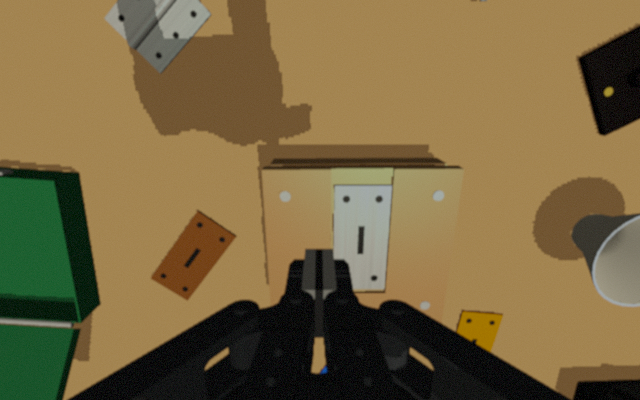

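```bash
python3 - <<'E'
import cv2
a=cv2.imread("pics/w1.png")[150:310,255:470];cv2.imwrite("pics/w1c.png",cv2.resize(a,None,fx=3.7,fy=3.7,interpolation=cv2.INTER_CUBIC))
E
```

```text
(no output)
```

View pics/w1c.png

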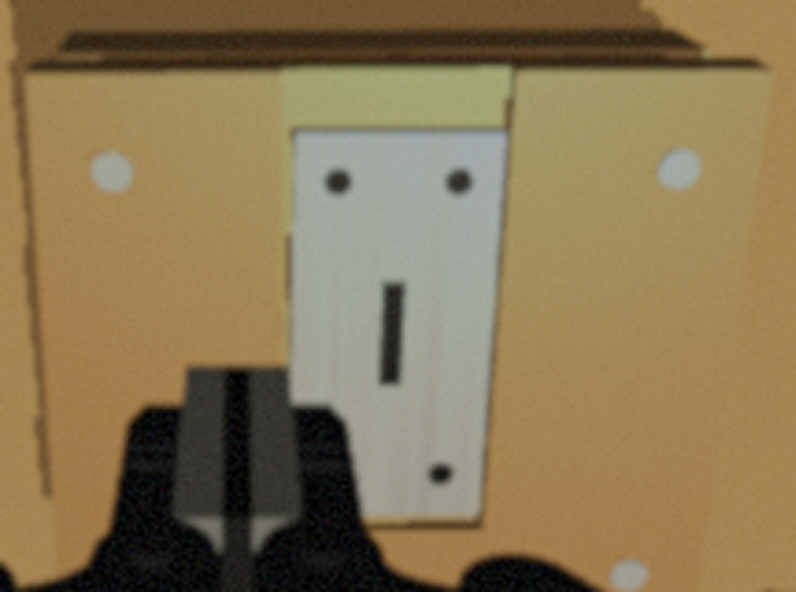

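```bash
python3 - <<'E'
from plant import r
from h import *
s=r.get_state();c=r.camera("wrist")
f=lambda L:(np.array(L)+.5)/3.7-.5+np.array([255,150])
L=["ledgeFL(-y)","ledgeF(+y)","recF-","recF+","shimF-","shimF+","shimB+"]
P=unproj(c,f([(25,66),(770,67),(281,66),(513,66),(293,129),(508,129),(480,522)]),62.5,s)
for n,p in zip(L,P):print(n,p.round(1))
E
```

```text
ledgeFL(-y) [510.6  89.   62.5]
ledgeF(+y) [518.7 268.2  62.5]
recF- [513.3 150.6  62.5]
recF+ [515.7 206.4  62.5]
shimF- [529.2 153.   62.5]
shimF+ [531.5 205.6  62.5]
shimB+ [643.3 201.   62.5]
```

>>> {"method": "step_arm", "body": {"plan": [[[27,12,-30],0,1],[[27,12,-35],0,1],[[28,13,-35],0,1],[[0,0,-22],0,1],[[0,0,-8],0,1],[[0,0,0],0,1],[[0,0,0],0,1]]}}

```text
time_s: 3.1
ee_pos: [612.5, 176.5, 92.1]
ee_rot: [3.139, -0.0, 1.53]
ft_force: [0.2, 0.3, -0.2]
grip_width: -0.2
```

```bash
python3 - <<'E'
from plant import r
from h import *
for i in range(4):
  s=r.get_state();c=r.camera("wrist");print(s["time_s"],s["ee_pos"],s["ft_force"])
cv2.imwrite("pics/w2.png",c["frame"])
E
```

```text
3.1 [612.51826889 176.46706067  92.07656262] [ 0.1864186   0.34020176 -0.16715076]
3.15 [612.59979801 176.59321895  92.31395603] [-0.53634914 -0.228896    0.45319648]
3.2 [612.58576232 176.68401163  92.26045284] [-0.91600454  0.41716482  0.16168175]
3.25 [612.52263032 176.74000189  92.02909588] [-0.08628191 -0.95064426 -0.38069683]
```

View pics/w2.png

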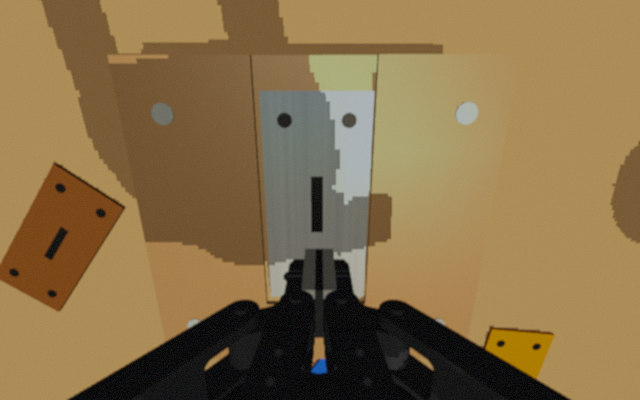

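The fingers (about 318,250) stand centred over the rear part of the shim. Descending gently.

>>> {"method": "step_arm", "body": {"plan": [[[0,0,-5],0,1],[[0,0,-4],0,1],[[0,0,-2],0,1],[[0,0,0],0,1]]}}

```text
time_s: 3.7
ee_pos: [612.0, 176.9, 78.8]
ee_rot: [-3.141, 0.0, 1.531]
ft_force: [-0.8, 0.6, -0.3]
grip_width: -0.1
```

>>> {"method": "step_arm", "body": {"plan": [[[0,0,-1],0,1],[[0,0,-1],0,1],[[0,0,0],0,1]]}}

```text
time_s: 4.0
ee_pos: [612.2, 176.9, 77.5]
ee_rot: [3.141, -0.0, 1.531]
ft_force: [-0.6, -0.4, 2.0]
grip_width: -0.3
```

>>> {"method": "step_arm", "body": {"plan": [[[0,0,-1],0,1],[[0,0,0],0,1]]}}

```text
time_s: 4.2
ee_pos: [612.2, 176.9, 76.6]
ee_rot: [3.141, -0.0, 1.531]
ft_force: [-0.9, -0.1, 5.0]
grip_width: 0.2
```

```bash
cat > ft.py <<'E'
from plant import r
from h import *
F=[];Z=[]
for i in range(4):
  s=r.get_state();r.camera("top");F.append(s["ft_force"]);Z.append(s["ee_pos"])
print(s["time_s"],np.mean(F,0).round(2),np.mean(Z,0).round(2))
E
python3 ft.py
```

```text
4.35 [-0.67  0.38  4.14] [612.24 176.9   76.56]
```

>>> {"method": "step_arm", "body": {"plan": [[[-2,0.1,0],0,1],[[-2,0.1,0.2],0,1],[[-2,0.1,0.1],0,1],[[-2,0.1,0.1],0,1]]}}

```text
time_s: 4.8
ee_pos: [604.3, 177.3, 76.9]
ee_rot: [3.141, -0.0, 1.531]
ft_force: [3.7, 0.4, 4.4]
grip_width: 0.1
```

```bash
cat >> ft.py <<'E'
s=r.get_state();c=r.camera("wrist");n=f"pics/s{s['time_s']:.2f}.png";cv2.imwrite(n,c["frame"][30:330,100:540]);print(n)
E
python3 ft.py
```

```text
4.95 [ 2.55 -0.03  4.26] [604.07 177.3   76.9 ]
pics/s5.00.png
```

View pics/s5.00.png

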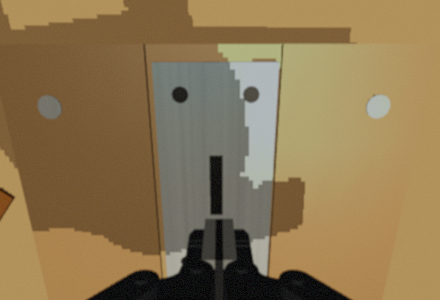

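```bash
cat > ed.py <<'E'
import sys
from plant import r
from h import *
# args: shim front row, edge row in crop (offset 30), column in crop
a,b,col=map(float,sys.argv[1:4]);s=r.get_state();c=r.camera("wrist")
p=unproj(c,[(col+100,a+30),(col+100,b+30)],62.5,s);print(p.round(1), "overhang", (p[1]-p[0])[0].round(1))
E
python3 ed.py 62 43 215
```

```text
[[522.7 179.4  62.5]
 [515.4 179.7  62.5]] overhang -7.2
```

The shim followed without slipping (about 7 mm still short of the edge). Continuing.

>>> {"method": "step_arm", "body": {"plan": [[[-2,0.1,0.1],0,1],[[-2.5,0.1,0.1],0,1],[[-2.5,0.1,0.1],0,1],[[-2.5,0.1,0.2],0,1],[[-2.5,0.1,0.1],0,1]]}}

```text
time_s: 5.6
ee_pos: [592.0, 177.8, 77.4]
ee_rot: [3.141, -0.0, 1.531]
ft_force: [3.4, -0.0, 4.1]
grip_width: 0.1
```

```bash
python3 ft.py
```

```text
5.75 [ 2.16 -0.28  5.  ] [591.75 177.82  77.39]
pics/s5.80.png
```

>>> {"method": "step_arm", "body": {"plan": [[[-2.5,0.1,0.2],0,1],[[-2.5,0.1,0.1],0,1],[[-2.5,0.1,0.1],0,1],[[-2.5,0.1,0.2],0,1]]}}

```text
time_s: 6.25
ee_pos: [582.1, 178.2, 78.0]
ee_rot: [3.141, 0.0, 1.531]
ft_force: [3.2, -0.4, 3.9]
grip_width: -0.4
```

```bash
python3 ft.py
```

```text
6.4 [ 2.29 -0.17  4.56] [581.84 178.21  77.98]
pics/s6.45.png
```

>>> {"method": "step_arm", "body": {"plan": [[[-2.5,0.1,0.1],0,1],[[-2.5,0.1,0.1],0,1],[[-2.5,0.1,0.1],0,1]]}}

```text
time_s: 6.8
ee_pos: [574.7, 178.5, 78.3]
ee_rot: [3.141, -0.0, 1.531]
ft_force: [2.8, 0.5, 5.4]
grip_width: 0.0
```

```bash
python3 ft.py
```

```text
6.95 [2.44 0.07 5.25] [574.42 178.51  78.33]
pics/s7.00.png
```

View pics/s7.00.png

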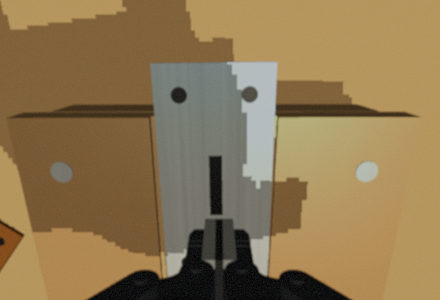

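>>> {"method": "step_arm", "body": {"plan": [[[-2,0.1,0.2],0,1],[[-2,0.1,0.1],0,1],[[-2,0.1,0.1],0,1]]}}

```text
time_s: 7.35
ee_pos: [568.6, 178.8, 78.7]
ee_rot: [3.141, -0.0, 1.531]
ft_force: [2.7, -0.1, 4.9]
grip_width: -0.2
```

```bash
python3 ft.py
```

```text
7.5 [ 2.25 -0.26  5.13] [568.41 178.8   78.69]
pics/s7.55.png
```

>>> {"method": "step_arm", "body": {"plan": [[[-2,0.1,0.1],0,1],[[-2,0.1,0.1],0,1],[[-1.5,0.1,0.1],0,1]]}}

```text
time_s: 7.9
ee_pos: [563.0, 179.1, 79.0]
ee_rot: [3.142, 0.0, 1.531]
ft_force: [3.3, -1.0, 4.5]
grip_width: 0.0
```

```bash
python3 ft.py
```

```text
8.05 [ 1.77 -0.35  5.23] [562.89 179.1   78.94]
pics/s8.10.png
```

>>> {"method": "step_arm", "body": {"plan": [[[-2,0.1,0.2],0,1],[[-2,0.1,0.1],0,1],[[0,0,0],0,1]]}}

```text
time_s: 8.45
ee_pos: [558.7, 179.3, 79.1]
ee_rot: [-3.141, 0.0, 1.531]
ft_force: [1.1, -0.2, 4.5]
grip_width: 0.0
```

```bash
python3 ft.py
```

```text
8.6 [ 1.29 -0.33  5.12] [558.72 179.3   79.11]
pics/s8.65.png
```

View pics/s8.65.png

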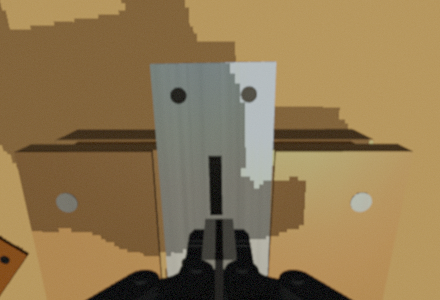

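```bash
python3 ed.py 62 151 213
```

```text
[[477.3 180.5  62.5]
 [515.5 178.8  62.5]] overhang 38.2
```

>>> {"method": "step_arm", "body": {"plan": [[[0,0,1],0,1],[[0,0,4],0,1],[[0,0,20],0,1],[[0,0,40],0,1],[[0,0,40],0,0.2],[[0,0,0],0,0.2],[[0,0,0],0,0.2],[[0,0,0],0,0.2]]}}

```text
time_s: 9.55
ee_pos: [558.4, 179.2, 182.8]
ee_rot: [-3.139, 0.0, 1.531]
ft_force: [-0.1, -0.9, 0.5]
grip_width: 58.5
```

```bash
python3 ft.py
```

```text
9.7 [ 0.11 -0.41 -0.02] [558.54 179.21 182.85]
pics/s9.75.png
```

```bash
python3 - <<'E'
from plant import r
from h import *
s=r.get_state();c=r.camera("wrist");cv2.imwrite("pics/w3.png",c["frame"])
print(s["ee_pos"],s["grip_width"])
E
```

```text
[558.93196352 179.24797188 183.41507063] 68.32220227984233
```

View pics/w3.png

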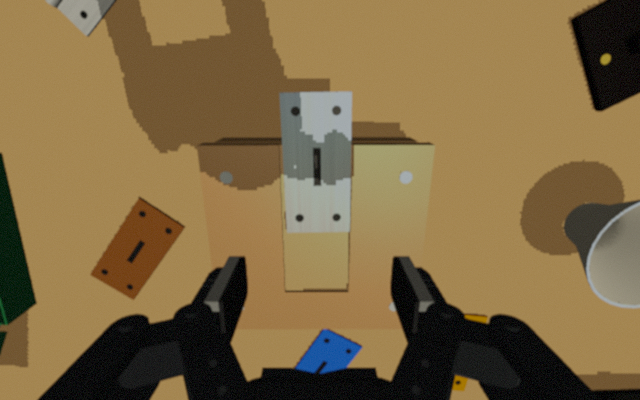

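```bash
python3 - <<'E'
from plant import r
from h import *
s=r.get_state();c=r.camera("wrist")
P=unproj(c,[(279.5,92),(352,92),(351,232),(285,232),(198,144),(434,144)],63,s);print(P.round(1))
print("front",P[:2].mean(0),"rear",P[2:4].mean(0))
print(s["ee_pos"],s["ee_rot"])
E
```

```text
[[476.8 154.7  63. ]
 [478.9 206.8  63. ]
 [588.7 205.1  63. ]
 [586.4 150.6  63. ]
 [511.5  90.3  63. ]
 [518.7 268.4  63. ]]
front [477.85426537 180.74746137  63.        ] rear [587.55000224 177.82758036  63.        ]
[559.02230221 179.24654721 183.62689595] [-3.14043479e+00  1.79045422e-04  1.53100152e+00]
```

>>> {"method": "step_arm", "body": {"plan": [[[-33,0.5,0],0,0.2],[[-33,0.5,-10],0,0.2],[[0,0,-35],0,0.2],[[0,0,-30],0,0.2],[[0,0,-15],0,0.2],[[0,0,0],0,0.2],[[0,0,0],0,0.2]]}}

```text
time_s: 10.6
ee_pos: [493.5, 180.3, 94.7]
ee_rot: [3.141, -0.0, 1.531]
ft_force: [-0.4, 0.6, 0.9]
grip_width: 68.3
```

```bash
python3 - <<'E'
from plant import r
from h import *
s=r.get_state();c=r.camera("wrist");cv2.imwrite("pics/w4.png",c["frame"])
print(s["time_s"],s["ee_pos"],s["grip_width"])
c=r.camera("side");cv2.imwrite("pics/sd4.png",cv2.resize(c["frame"][110:230,240:400],None,fx=5,fy=5,interpolation=2))
E
```

```text
10.6 [493.46490249 180.32851833  94.6756594 ] 68.29038494567315
```

View pics/w4.png

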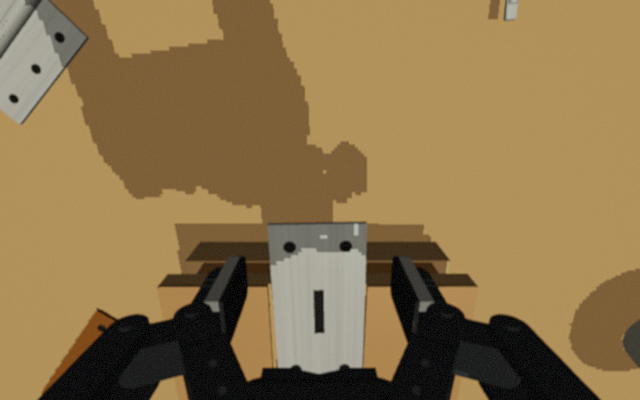

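View pics/sd4.png

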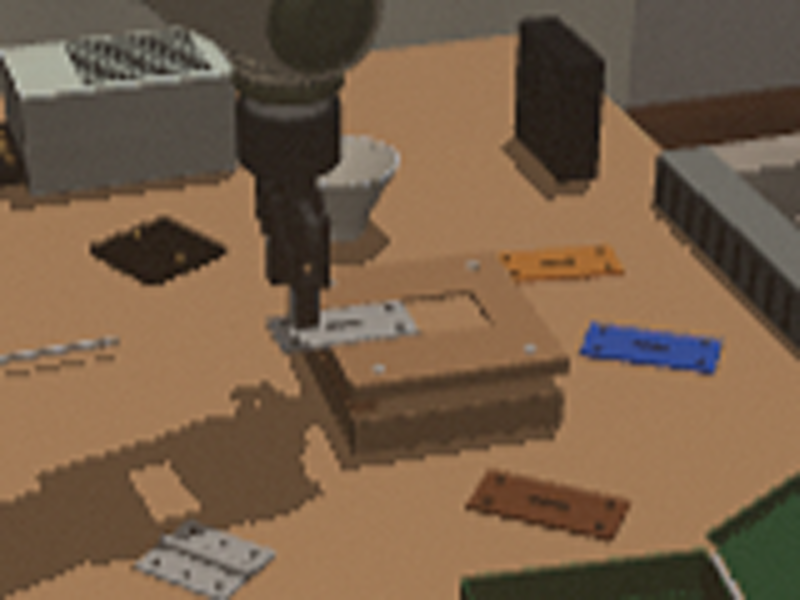

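>>> {"method": "step_arm", "body": {"plan": [[[-1,0,-12],0,0.2],[[0,0,-10],0,0.2],[[0,0,-4],0,0.2],[[0,0,0],0,0.2],[[0,0,0],0,0.2]]}}

```text
time_s: 11.2
ee_pos: [492.4, 180.3, 68.5]
ee_rot: [3.141, -0.0, 1.531]
ft_force: [0.0, 0.2, 0.2]
grip_width: 68.5
```

```bash
python3 - <<'E'
from plant import r
from h import *
s=r.get_state();c=r.camera("wrist");cv2.imwrite("pics/w5.png",c["frame"])
print(s["time_s"],s["ee_pos"],s["grip_width"],s["ft_force"])
E
```

```text
11.2 [492.40043356 180.30009551  68.54264446] 68.45034733070794 [0.03438251 0.18951532 0.19363964]
```

View pics/w5.png

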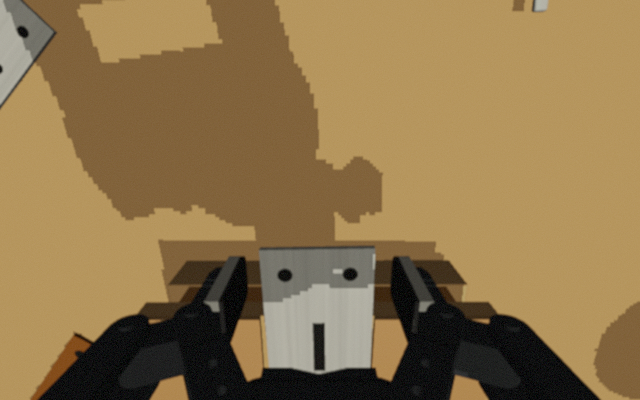

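```bash
python3 - <<'E'
from plant import r
from h import *
c=r.camera("wrist");M=np.linalg.inv(c["hand_eye"])
for t in (5,8,11,14,17):
  q=(M@np.array([[34.2,-11,t,1],[34.2,11,t,1]]).T)[:3];p=K(c)@q;print(t,(p[:2]/p[2]).T.round(1))
E
```

```text
5 [[394.  256.7]
 [390.6 298.3]]
8 [[392.5 253.5]
 [389.3 294.5]]
11 [[391.1 250.5]
 [388.  290.9]]
14 [[389.8 247.5]
 [386.8 287.4]]
17 [[388.5 244.7]
 [385.6 284. ]]
```

>>> {"method": "step_arm", "body": {"plan": [[[0,0,-2],0,0.2],[[0,0,0],0,0.3],[[0,0,0],0,0.5],[[0,0,0],0,1],[[0,0,0],0,1],[[0,0,0],0,1]], "newtons": 25}}

```text
time_s: 11.9
ee_pos: [492.2, 180.3, 66.3]
ee_rot: [3.141, -0.0, 1.531]
ft_force: [-1.4, 0.4, 1.4]
grip_width: 51.3
```

```bash
python3 ft.py; python3 -c "
from plant import r
print(r.get_state()['grip_width'])"
```

```text
12.05 [-0.73  0.18  1.96] [492.17 180.29  66.31]
pics/s12.10.png
50.78395086823487
```

>>> {"method": "step_arm", "body": {"plan": [[[0,0,0],0,1],[[0,0,1],0,1],[[0,0,2],0,1],[[0,0,5],0,1],[[0,0,10],0,1],[[0,0,15],0,1],[[0,0,0],0,1],[[0,0,0],0,1]], "newtons": 50}}

```text
time_s: 12.95
ee_pos: [492.2, 180.3, 99.5]
ee_rot: [3.141, -0.0, 1.531]
ft_force: [-0.4, 0.6, -1.2]
grip_width: 50.0
```

```bash
python3 - <<'E'
from plant import r
from h import *
s=r.get_state();c=r.camera("wrist");cv2.imwrite("pics/w6.png",c["frame"])
print(s["time_s"],s["ee_pos"],s["grip_width"],s["ft_force"])
c=r.camera("side");cv2.imwrite("pics/sd6.png",cv2.resize(c["frame"][110:230,240:400],None,fx=5,fy=5,interpolation=2))
E
```

```text
12.95 [492.17005424 180.27994858  99.4594122 ] 50.01455891929038 [-0.35538157  0.55244815 -1.20578263]
```

View pics/w6.png

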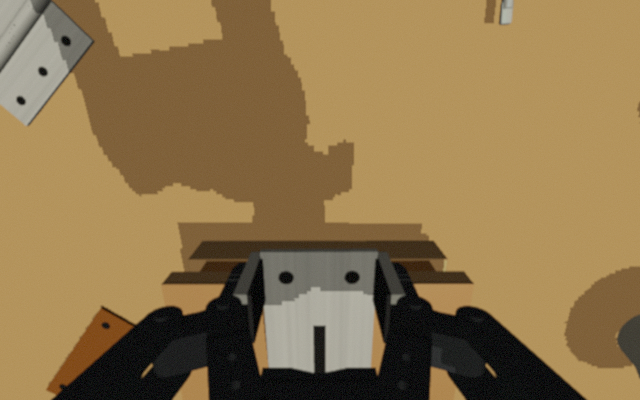

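View pics/sd6.png

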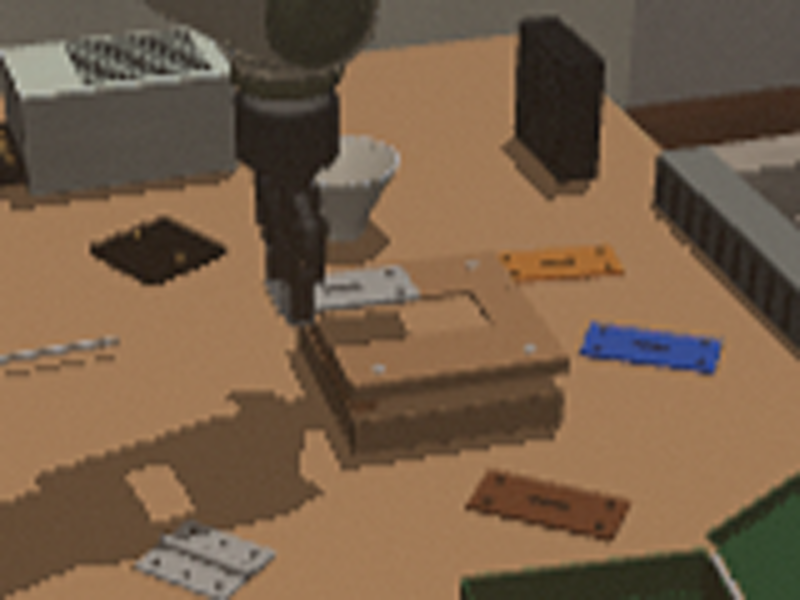

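The shim is held level, lifted about 33 mm. Carrying it over to the tin.

>>> {"method": "step_arm", "body": {"plan": [[[0,0,20],0,1],[[0,-10,25],0,1],[[5,-25,15],-0.5,1],[[8,-40,0],-0.5,1],[[8,-40,0],-0.5,1],[[8,-40,0],-0.5,1],[[8,-40,0],-0.5,1],[[8,-40,0],-0.5,1]]}}

```text
time_s: 13.85
ee_pos: [537.0, -56.4, 158.6]
ee_rot: [-3.14, -0.0, 1.478]
ft_force: [0.3, 0.3, -1.9]
grip_width: 50.0
```

>>> {"method": "step_arm", "body": {"plan": [[[8,-40,0],-0.5,1],[[5,-40,0],0,1],[[5,-30,0],0,1],[[0,-20,0],0,1],[[0,-8,0],0,1],[[0,0,0],0,1],[[0,0,0],0,1]]}}

```text
time_s: 14.55
ee_pos: [555.0, -191.7, 159.0]
ee_rot: [-3.141, -0.001, 1.471]
ft_force: [0.6, -0.1, -2.0]
grip_width: 50.0
```

```bash
python3 - <<'E'
from plant import r
from h import *
s=r.get_state();c=r.camera("wrist");cv2.imwrite("pics/w7.png",c["frame"])
print(s["time_s"],s["ee_pos"],np.degrees(s["ee_rot"]),s["grip_width"],s["ft_force"])
c=r.camera("side");cv2.imwrite("pics/sd7.png",cv2.resize(c["frame"][120:280,280:450],None,fx=3.7,fy=3.7,interpolation=2))
c=r.camera("top");cv2.imwrite("pics/tp7.png",cv2.resize(c["frame"][110:240,310:450],None,fx=4.5,fy=4.5,interpolation=2))
E
```

```text
14.55 [ 554.98928426 -191.702358    158.95368395] [-1.79957527e+02 -3.44067283e-02  8.42602160e+01] 49.95895461151298 [ 0.57328947 -0.13186767 -2.02466724]
```

View pics/w7.png

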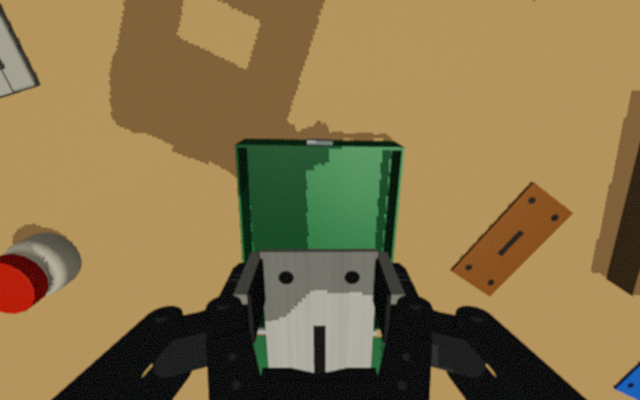

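View pics/sd7.png

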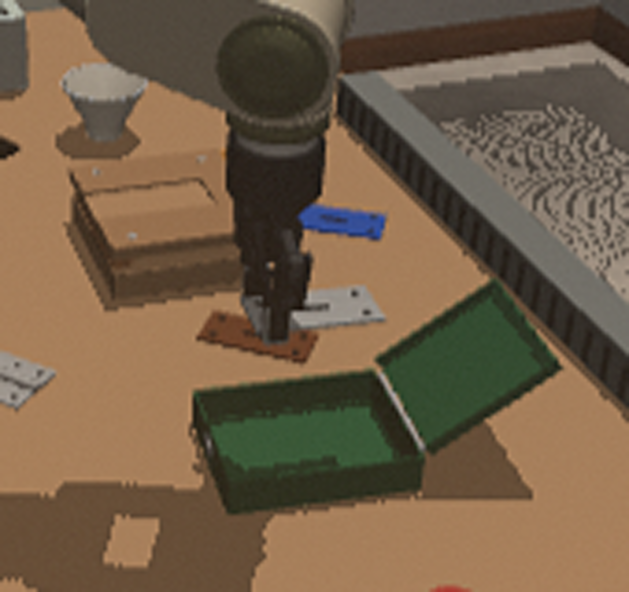

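View pics/tp7.png

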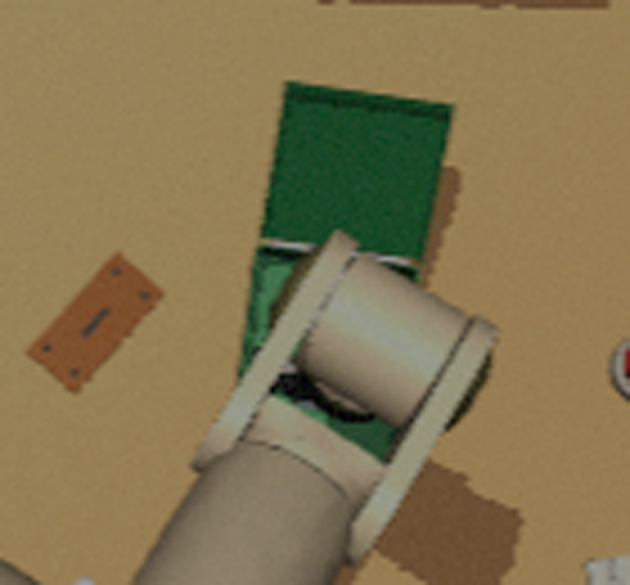

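```bash
python3 - <<'E'
from plant import r
from h import *
s=r.get_state();c=r.camera("wrist")
P=unproj(c,[(236,142.5),(403,148)],36,s);m=P.mean(0);d=P[1]-P[0];y=np.degrees(np.arctan2(-d[0],d[1]))
print(P.round(1),m.round(1),np.linalg.norm(d),y,"ctr",m+85*np.array([np.cos(np.radians(y)),np.sin(np.radians(y)),0]))
q=unproj(c,[(259,251),(379,251)],162-3,s);print(q.round(1))
E
```

```text
[[ 504.6 -249.5   36. ]
 [ 521.6 -122.9   36. ]] [ 513.1 -186.2   36. ] 127.684318335316 -7.6392505824229255 ctr [ 597.32587861 -197.52077992   36.        ]
[[ 536.4 -215.3  159. ]
 [ 541.6 -163.8  159. ]]
```

>>> {"method": "step_arm", "body": {"plan": [[[1.3,-0.8,-15],-1.2,1],[[0,0,-30],0,1],[[0,0,-35],0,1],[[0,0,-30],0,1],[[0,0,-15],0,1],[[0,0,-6],0,1],[[0,0,0],0,1],[[0,0,0],0,1]]}}

```text
time_s: 15.55
ee_pos: [557.0, -193.6, 29.2]
ee_rot: [3.14, 0.001, 1.449]
ft_force: [-0.3, -1.2, -0.5]
grip_width: 49.8
```

```bash
python3 - <<'E'
from plant import r
from h import *
s=r.get_state();c=r.camera("wrist");cv2.imwrite("pics/w8.png",c["frame"])
print(s["time_s"],s["ee_pos"],np.degrees(s["ee_rot"]),s["grip_width"],s["ft_force"])
c=r.camera("side");cv2.imwrite("pics/sd8.png",cv2.resize(c["frame"][150:280,310:450],None,fx=4.5,fy=4.5,interpolation=2))
E
```

```text
15.55 [ 556.9946475  -193.58854518   29.24073509] [1.79908237e+02 4.01809094e-02 8.30413062e+01] 49.79895705963889 [-0.26281978 -1.22700519 -0.47392578]
```

View pics/w8.png

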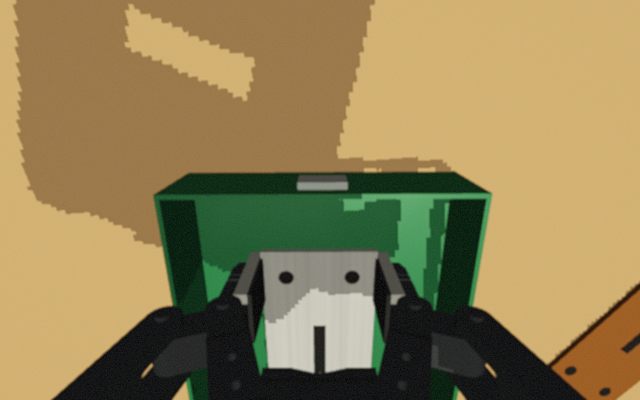

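View pics/sd8.png

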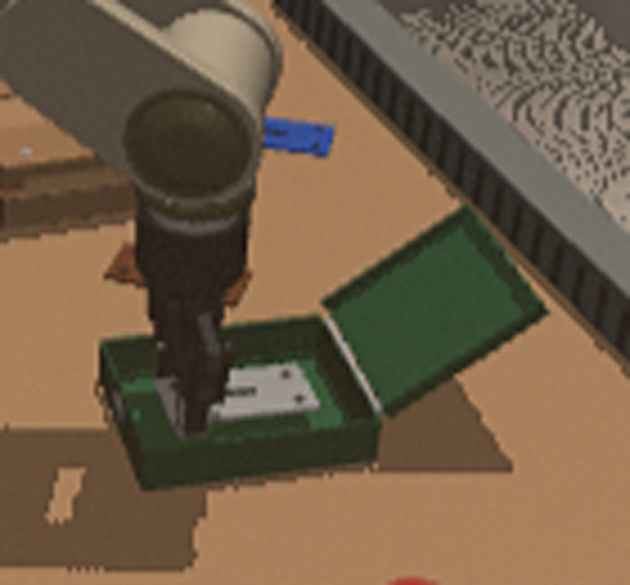

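>>> {"method": "step_arm", "body": {"plan": [[[0,0,-6],0,1],[[0,0,-3],0,1],[[0,0,-2],0,1],[[0,0,0],0,1],[[0,0,0],0,1]]}}

```text
time_s: 16.15
ee_pos: [556.5, -193.6, 17.2]
ee_rot: [-3.142, -0.0, 1.449]
ft_force: [0.4, 0.1, -1.9]
grip_width: 49.7
```

>>> {"method": "step_arm", "body": {"plan": [[[0,0,-1],0,1],[[0,0,-1],0,1],[[0,0,0],0,1],[[0,0,0],0,1]]}}

```text
time_s: 16.55
ee_pos: [556.6, -193.6, 16.1]
ee_rot: [3.141, 0.0, 1.449]
ft_force: [-2.8, 1.2, 5.8]
grip_width: 49.7
```

>>> {"method": "step_arm", "body": {"plan": [[[0,0,-1],0,1],[[0,0,-1],0,1],[[0,0,0],0,1],[[0,0,0],0,1]]}}

```text
time_s: 16.95
ee_pos: [556.6, -193.6, 16.0]
ee_rot: [3.14, 0.001, 1.449]
ft_force: [-8.3, 3.0, 24.4]
grip_width: 50.0
```

>>> {"method": "step_arm", "body": {"plan": [[[0,0,2.2],0,1],[[0,0,0],0,1],[[0,0,0],0,0.35],[[0,0,0],0,0.25],[[0,0,0],0,0.25],[[0,0,0],0,0.25],[[0,0,0],0,0.25]], "newtons": 20}}

```text
time_s: 17.65
ee_pos: [556.4, -193.5, 15.3]
ee_rot: [-3.141, -0.0, 1.449]
ft_force: [-0.2, -0.5, 0.1]
grip_width: 64.2
```

```bash
python3 - <<'E'
from plant import r
from h import *
s=r.get_state();c=r.camera("wrist");cv2.imwrite("pics/w9.png",c["frame"])
print(s["time_s"],s["ee_pos"],np.degrees(s["ee_rot"]),s["grip_width"],s["ft_force"])
c=r.camera("side");cv2.imwrite("pics/sd9.png",cv2.resize(c["frame"][150:280,310:450],None,fx=4.5,fy=4.5,interpolation=2))
E
```

```text
17.65 [ 556.43288446 -193.51096711   15.27739172] [-1.79989168e+02 -4.02558921e-03  8.30226400e+01] 64.21658655545261 [-0.15002281 -0.48412391  0.08171956]
```

View pics/w9.png

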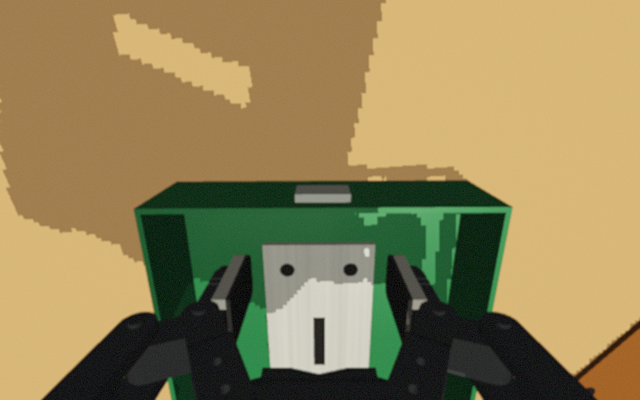

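View pics/sd9.png

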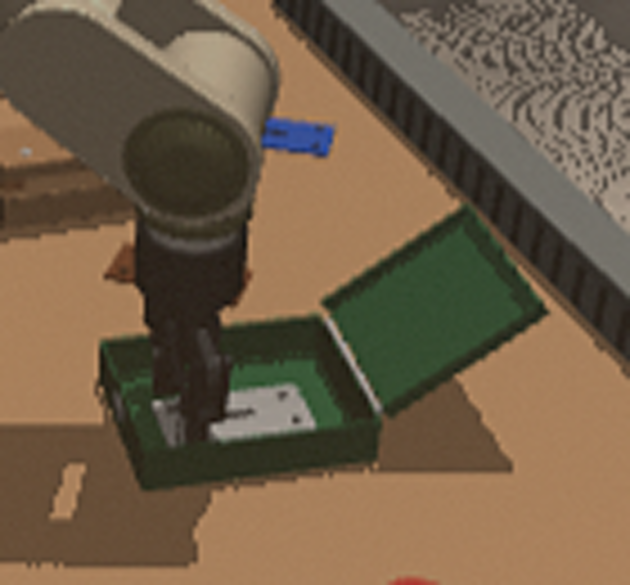

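The shim is let go and lies on the tin's floor. Withdrawing straight up, then back toward the robot for a clear view.

>>> {"method": "step_arm", "body": {"plan": [[[0,0,5],0,0.25],[[0,0,25],0,0.25],[[0,0,40],0,0.25],[[0,0,45],0,0.25],[[0,0,45],0,0.25],[[-30,0,20],0,0.25],[[-35,0,10],0,0.25],[[-35,0,0],0,0.25]]}}

```text
time_s: 18.55
ee_pos: [455.7, -193.6, 207.3]
ee_rot: [3.138, 0.002, 1.45]
ft_force: [-0.5, -0.7, -0.7]
grip_width: 64.2
```

>>> {"method": "step_arm", "body": {"plan": [[[-20,0,0],0,0.25],[[0,0,0],0,0.25],[[0,0,0],0,0.25],[[0,0,0],0,0.25]]}}

```text
time_s: 18.95
ee_pos: [437.3, -193.7, 205.5]
ee_rot: [3.141, 0.0, 1.449]
ft_force: [0.7, -0.3, 0.1]
grip_width: 63.9
```

```bash
python3 - <<'E'
from plant import r
from h import *
s=r.get_state();c=r.camera("wrist");cv2.imwrite("pics/w10.png",c["frame"])
print(s["time_s"],s["ee_pos"],s["grip_width"],s["ft_force"])
c=r.camera("side");cv2.imwrite("pics/sd10.png",cv2.resize(c["frame"][150:280,310:450],None,fx=4.5,fy=4.5,interpolation=2))
E
```

```text
18.95 [ 437.3101069  -193.68516792  205.50841844] 63.88665618405323 [ 0.68826134 -0.34277427  0.10464889]
```

View pics/w10.png

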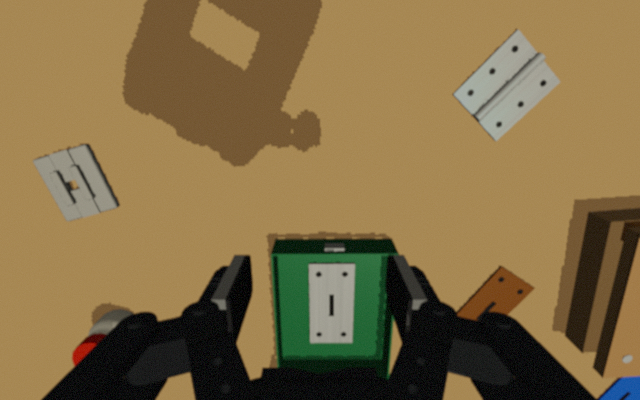

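View pics/sd10.png

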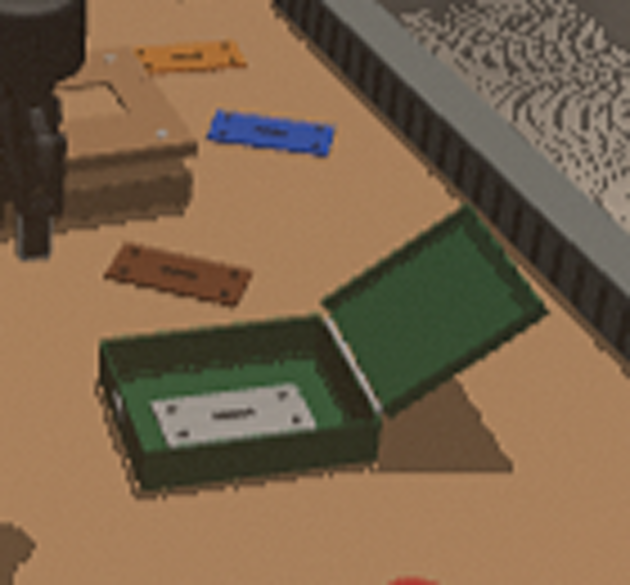

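The shim lies flat in the tin (wrist view corners about 308,264 to 353,343) and the robot is clear of everything. One position check, then handing in.

```bash
python3 - <<'E'
from plant import r
from h import *
s=r.get_state();c=r.camera("wrist")
P=unproj(c,[(308,264),(355,264),(353,343),(310,343)],5,s);print(P.round(1),P.mean(0).round(1))
print(r.hand_in())
E
```

```text
[[ 538.9 -217.8    5. ]
 [ 545.3 -165.1    5. ]
 [ 655.2 -177.1    5. ]
 [ 648.7 -230.     5. ]] [ 597.  -197.5    5. ]
the job is handed in; nothing more can be done
None
```

The steel shim is lying flat on the tin's floor and the job is handed in at about 19 s of the 69 s allowed. No verdict was reported, so the results below are my own measurements.

- **Slide out:** I pressed at about 4 to 5 N, with the highest single reading 5.4 N against the 8 N guide. The shim moved with the fingers without slipping. It ended with about 38 mm hanging over the edge, by the wrist camera.
- **Lift and placing:** I pinched the overhanging end by its sides, lifted it level by about 33 mm and carried it to the tin. I let it go a few millimetres above the floor rather than setting it right down. While I was feeling for the floor, the fingertips pressed on the tin with about 24 N, under the 40 N limit.
- **Last check:** The final pictures show the shim flat, released and inside the walls. Its centre measures about (597.0, -197.5), within 1 mm of the tin's centre as I measured it. The gripper was clear, the force reading was near zero, and the arm touched no other parts.

My tin yaw readings disagreed (about -4 to -8 degrees); I placed at -7, well within the room available. The fingertips also reached about 4 mm further ahead at the pinch width than I had estimated, which is why the shim dropped those few millimetres.

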